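# Load the calibration target and trigger the camera

### The job

Pick out the target block that matches the blue carriage's square pocket and set it fully home in the pocket, dotted face up, without dropping it. Then slide the loaded carriage towards the camera until it is against its end stop, and finally press the green trigger button fully down to take the picture. Leave the other two targets and the screwdriver where they are.

Things in the scene. Friction and masses are not known exactly. Their poses are not given: they have to be found in the camera images.
- square_target: The square calibration target: loose aluminium block 60 x 60 x 20 mm high, white top face with a 4 x 4 grid of black dots, about 130 to 250 g. It lies flat on the table, dots up. Origin at the centre of its underside; x and y along its sides, z up out of the dotted face. It is the one that fits the pocket.
- round_target: A round target, 64 mm diameter, 20 mm high, aluminium with a white dotted top; does not fit. Origin at the centre of its underside. Leave alone.
- oblong_target: An oblong target, 75 (its x) x 42 (its y) x 20 mm high, aluminium with a white dotted top; does not fit. Origin at the centre of its underside. Leave alone.
- pocket (a point): Centre of the white floor of the square pocket (64 x 64 mm, 7 mm deep, edges bevelled 2 mm) in the carriage's blue nest plate (110 x 160 mm). Floor 54 mm, plate top 61 mm above the table; the seated block stands 13 mm proud. Moves with the carriage. x and y lie along the pocket's sides, z up; +y is the way the carriage slides to the camera.
- handle (a point): Centre of the top of the carriage's upright orange handle post, 18 mm diameter, 45 mm tall above the nest plate (top 106 mm above the table), on the side away from the camera: 77 mm from the pocket centre along the pocket's -y. Same axes as the pocket. Grip or push it to slide the carriage.
- carriage (a joint): Carriage position on its rail in m: 0 at the end away from the camera, 0.13 against the hard red end stop by the camera; starts between 0 and 0.05. Grows along the pocket's +y. Slides with about 2 to 4 N and stays where it is left. A beige camera stands on the rail past the stop, 60 to 125 mm above the table.
- rail: The fixed rail under the carriage, 90 mm wide, 400 mm long along its y, with the camera on its +y end (camera from 120 mm to 275 mm from the origin along y). Origin under the rail's centre on the table; axes parallel to the pocket's. It stands somewhere else, slightly turned, each time.
- trigger_top (a point): Centre of the top of the green round push button (34 mm diameter), 52 mm above the table, on a beige fixed console box 80 x 100 x 30 mm. It is pressed straight down (world -z).
- trigger (a joint): Travel of the green button in m: 0 up, 0.006 fully down; sprung, about 5 N to push it fully down, it comes back up by itself.
- screwdriver: Screwdriver, 160 mm long, up to about 30 mm thick, lying loose on the table, handle towards its -x. Leave alone.
Mind the look-alikes: they are no part of the job. What is shaped like the square_target but orange or red is not meant. What is shaped like the part that bears trigger_top but red is not meant.

How it is judged:
By the outcome, as a careful person would: the job done as asked, in the order asked, and still so for the second after the job is handed in, with the robot touching nothing.
It also fails if it takes over 51 s, if anything falls off the work surface, if the arm or the gripper's body presses on something with over 40 N, if the wrist force passes 120 N, or if a joint passes its speed limit or range.

### The arm

A 6-joint arm with a two-finger parallel gripper is mounted at the origin on the work surface. World frame = base frame: x ahead of the robot, y to its left, z up, the work surface at z = 0. Lengths are in m, angles in rad, forces in N, time in s.
With the tool pointing down it reaches from about 0.325 to 0.75 m from the base axis. Payload 7.6 kg.
Tool frame: the origin (TCP) lies midway between the tips of the shut fingers; the grasp point (between the pads) lies 19 mm behind it; z points along the fingers, y is the line along which they close (so a half turn about z gives the same grasp; the last joint's range is limited). The gripper opens to 85 mm and grips with 20 to 120 N. Pads are 22 mm wide; open, the fingers measure 114 mm over their backs; the gripper's body (76 mm by 85 mm) begins 54 mm behind the grasp point. The pads swing forward as they close: fully open they stand 13 mm farther back than shut.
Start: joints at [1.085, 0.052, 1.401, -0, 1.689, -0.07], TCP at [0.212, 0.48, 0.231] pointing down, gripper open.
Joint ranges: [-2.9, 2.9], [-0.91, 2.17], [0.12, 2.37], [-1.06, 4.2], [0.26, 2.73], [-2.93, 2.93]. Speed limits (rad/s): [2.57, 2.57, 3.01, 3.14, 3.14, 3.14].

### API

Orientations are given as a unit quaternion [w, x, y, z].
In Python, from station import sensors, viewer, ticket gives the robot as it stands.
- The arm moves only by the tool move_arm, never from a script. Its argument "series" is a list of rows, each an object of numbers: "ax", "ay", "az": the turn, a rotation vector about the tool's x, y, z in units of 0.5 rad (1.0 is 0.5 rad); "dx", "dy", "dz": the shift along the tool's x, y, z in units of 500 mm (1.0 is 500 mm); "gripper": the opening, from 0 (shut) to 1 (fully open). A call has 1 to 5 rows; each row is the pose to reach, as a shift and turn from the pose commanded when the call began, along the tool's axes at that moment; what a row does not reach only later rows make up. A row lasts 1/12 s, in which the tool goes at most 41.7 mm and 7.16 degrees, less where a joint would pass 70% of its speed; a pose out of reach is approached as far as the arm can. A call with a number of a shift or a turn outside -1 to 1 is refused whole. A call with a gripper value outside its range is refused whole. The fingers move at their own pace and stop on an object; the grip force is fixed at half the most. Time passes only in rows, so rows that repeat a pose let the fingers close. It gives the time, the measured TCP pose, the force, the opening and the grip force at its end, in the units of the state.
- sensors.observe(): the state, without advancing time (a new reading comes with each control period).
- viewer.capture(name): name is "scene" or "top"; returns the picture (420x560x3 uint8, red, green, blue); there is no depth.
- viewer.get_calibration(name): a dict with "fx", "fy", "cx", "cy" (pixels), "world_from_camera" (4x4, takes a point from camera to world coordinates). Camera axes: x right, y up, looking along -z (the intrinsics and any distortion apply to the point x, -y, -z); pixel columns grow to the right and rows downward; lengths in m; the calibration is good to about 2 mm. A picture is of the moment at which its call begins. get_calibration takes no time and is no camera call.
- ticket.sign_off(): hands the job in; it is judged then, once.
The state is a dict: "time": time; "joint_pos": joint angles; "qvel": joint speeds; "joint_efforts": joint torques, N m; "ee_pos": TCP position; "tcp_rot": TCP orientation; "contact_force": force on the tool from outside, world axes, zero at the start; "ft_torque": the same for the moment, N m; "gripper_width": finger opening in m; "grasp_force": force on a finger pad.
Only numpy, scipy, OpenCV 4.12 (cv2) and the standard library are available. Lean on these libraries where they do the work, as an engineer would, in place of code of your own. Each camera call takes 0.05 s, during which the arm holds its last target. There are 200 camera calls.

## Working session

There is one attempt and no reset: what is moved stays moved. The work goes in short steps, Python scripts to look and compute and a tool call to move; the robot and the scene stay as the last step left them, time stands still between calls to the robot, and variables do not carry over. Pictures are saved under pics/ and viewed, at most 10 in all, crops included, and the job is handed in when it is done.

Besides the shell and the picture viewer there is one more tool, called after "Request:" as a command line: name --argument value ..., lists and objects as JSON in quotes. move_arm: Moves the arm, as the interface text tells. Shifts and turns lie within -1 to 1; 1 stands for 500 mm of shift or 0.5 rad of turn. Its arguments: {"type":"object","properties":{"series":{"type":"array","items":{"type":"object","properties":{"ax":{"type":"number"},"ay":{"type":"number"},"az":{"type":"number"},"dx":{"type":"number"},"dy":{"type":"number"},"dz":{"type":"number"},"gripper":{"type":"number"}}}}},"required":["series"]}

```bash
mkdir -p pics; ls; python3 - <<'E'
from station import sensors, viewer
import cv2,numpy as np
for n in("scene","top"):
    im=viewer.capture(n); cv2.imwrite(f"pics/{n}0.png",im[:,:,::-1]); c=viewer.get_calibration(n)
    print(n,{k:np.round(v,4).tolist() for k,v in c.items()})
s=sensors.observe();print(s)
E
```

```text
pics
scene {'fx': 464.9026, 'fy': 464.9026, 'cx': 288.0468, 'cy': 212.4778, 'world_from_camera': [[-0.482, -0.7127, 0.5097, 1.1523], [0.8761, -0.3841, 0.2914, 0.3888], [-0.0119, 0.587, 0.8095, 1.1489], [0.0, 0.0, 0.0, 1.0]]}
top {'fx': 530.9629, 'fy': 530.9629, 'cx': 285.4249, 'cy': 205.463, 'world_from_camera': [[-0.0208, 0.9883, -0.1511, 0.3238], [-0.9998, -0.0206, 0.0027, 0.027], [-0.0005, 0.1511, 0.9885, 1.2726], [0.0, 0.0, 0.0, 1.0]]}
{'time': 0.1, 'joint_pos': array([ 1.08468477e+00,  5.27652537e-02,  1.40164099e+00, -8.22418583e-06,
        1.68860292e+00, -7.03124581e-02]), 'qvel': array([-0.00027648, -0.00232062, -0.00252439, -0.00013251, -0.00195323,
       -0.00036514]), 'joint_efforts': array([ 1.24191025e-03, -3.82581103e+01, -3.60985923e+01, -1.20623758e-04,
        4.79588882e-03,  4.98978650e-06]), 'ee_pos': array([0.21191663, 0.48002829, 0.23055213]), 'tcp_rot': array([-1.90586611e-04,  2.06405557e-01,  9.78466272e-01, -6.82144845e-04]), 'contact_force': array([-0.57097938, -0.40698933, -0.18792195]), 'ft_torque': array([ 0.01290545,  0.0082723 , -0.00972543]), 'grasp_force': 0.0, 'gripper_width': 0.0852064332664707}
```

View pics/top0.png

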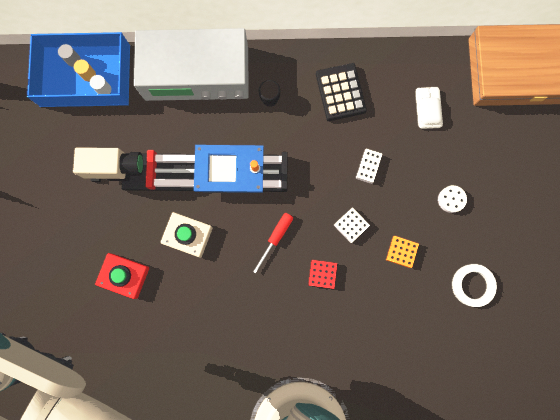

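View pics/scene0.png

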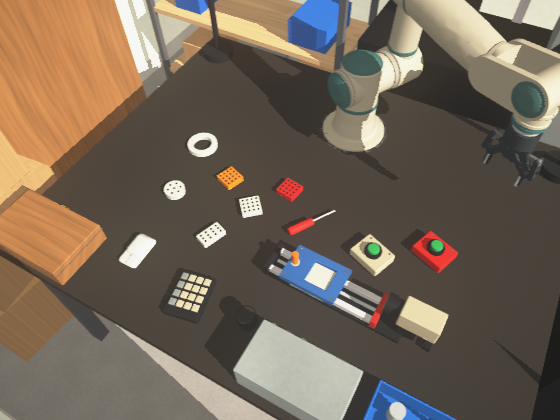

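The top view shows four candidate square blocks or block-like parts. White square at (352,225), orange at (403,251) and red at (323,274) are the same shape; the oblong is at (370,166) and the round at (452,199). The white one fits the description, because orange and red are excluded. The trigger is the green button on the beige box at (185,234), not the red box at (120,275). The pocket is at (222,168) and the handle at (255,167). I'll confirm with one crop and measure.

```bash
cat > h.py <<'E'
import numpy as np,cv2
from station import sensors, viewer
def ray(n,px):
    c=viewer.get_calibration(n);T=np.array(c["world_from_camera"])
    d=T[:3,:3]@np.array([(px[0]-c["cx"])/c["fx"],-(px[1]-c["cy"])/c["fy"],-1]);return T[:3,3],d
def w(n,px,z):
    o,d=ray(n,px);return o+d*(z-o[2])/d[2]
def proj(n,p):
    c=viewer.get_calibration(n);T=np.array(c["world_from_camera"])
    q=T[:3,:3].T@(np.asarray(p)-T[:3,3]);return np.array([c["cx"]-c["fx"]*q[0]/q[2],c["cy"]+c["fy"]*q[1]/q[2]])
def blob(n,im,seed,f,z,r=40,close=0,s=4):
    """rectangle (centre, sides, yaw) in world mm of the blob at seed with mask f, at height z"""
    x0,y0=max(int(seed[0])-r,0),max(int(seed[1])-r,0)
    c=cv2.resize(im[y0:y0+2*r,x0:x0+2*r],None,fx=s,fy=s,interpolation=cv2.INTER_CUBIC).astype(int)
    m=f(c).astype(np.uint8)
    if close:m=cv2.morphologyEx(m,cv2.MORPH_CLOSE,np.ones((close,close)),borderValue=0)
    cs,_=cv2.findContours(m,cv2.RETR_EXTERNAL,cv2.CHAIN_APPROX_NONE)
    sp=(float((seed[0]-x0)*s),float((seed[1]-y0)*s))
    k=max(cs,key=lambda k:cv2.pointPolygonTest(k,sp,True))
    px=(k[:,0]+.5)/s-.5+[x0,y0]
    P=np.array([w(n,p,z)[:2] for p in px])*1000
    (cx,cy),sz,a=cv2.minAreaRect(P.astype(np.float32))
    return np.round([cx,cy,*sz,a],1), px.mean(0).round(1)
white=lambda c:c.min(2)>150
blue=lambda c:(c[:,:,2]>c[:,:,0]+50)
green=lambda c:(c[:,:,1]>c[:,:,0]+50)&(c[:,:,1]>90)
orange=lambda c:(c[:,:,0]>c[:,:,2]+90)&(c[:,:,0]>130)
E
python3 - <<'E'
from h import *
I={n:cv2.imread(f"pics/{n}0.png")[:,:,::-1] for n in("top","scene")}
a=cv2.resize(I["top"][130:300,290:430],None,fx=3.4,fy=3.4,interpolation=3);b=cv2.resize(I["top"][140:265,140:300],None,fx=2.2,fy=2.2,interpolation=3)
o=np.zeros((580,800,3),np.uint8);o[:a.shape[0],:a.shape[1]]=a;b=b[:,:320];o[:b.shape[0],480:480+b.shape[1]]=b
cv2.imwrite("pics/crop.png",o[:,:,::-1])
S={"top":dict(sq=(352,225),pk=(222,168),tr=(185,233),hd=(255,166),bl=(204,150)),"scene":dict(sq=(250,207),pk=(320,276),tr=(373,250),hd=(295,258),bl=(300,275))}
for n in S:
  for k,f,z,cl in(("sq",white,.02,13),("pk",white,.054,0),("bl",blue,.061,9),("tr",green,.052,5),("hd",orange,.106,5)):
    try: print(n,k,*blob(n,I[n],S[n][k],f,z,50,cl))
    except Exception as e: print(n,k,e)
E
```

```text
top sq [ 465.7 -131.5   61.1   63.5   41.8] [351.5 224.7]
top pk [601.8 169.8  63.3  64.2  88.1] [222.3 168.2]
top bl [600.9 167.2 138.6 112.8  88.2] [223.4 168. ]
top tr [450.7 259.7  34.2  33.6  88.8] [183.7 233.2]
top hd [594.7  92.5  25.8  16.9  13. ] [254.  165.3]
scene sq [ 474.8 -129.5   75.4   61.7   41.6] [250.4 206.3]
scene pk [604.3 167.1  61.2  62.4  88.3] [319.4 275.8]
scene bl time passes only in moves, steps and waits
scene tr [457.6 259.5  38.2  33.5  22.2] [373.4 248.5]
scene hd [613.1  97.9  40.4  17.6  28.4] [294.8 257.4]
```

View pics/crop.png

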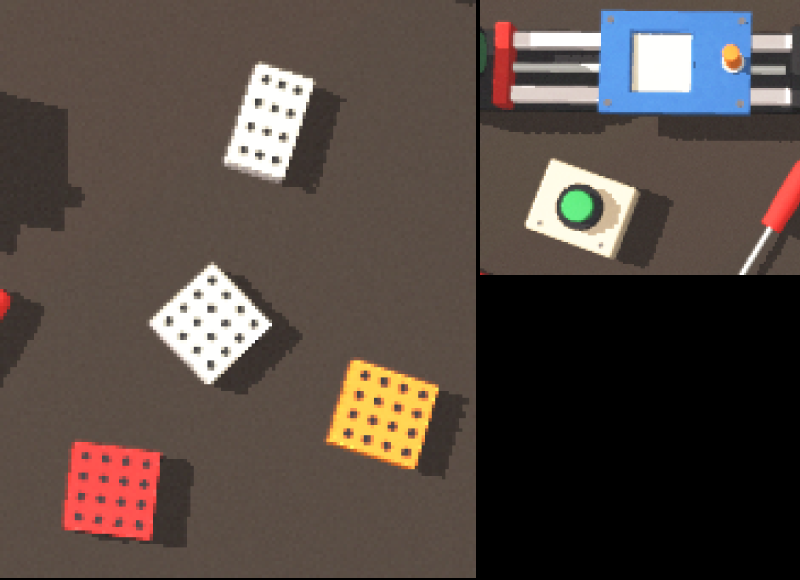

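Confirmed: the white 4x4-dot square block is the target, and the button on the beige box is the trigger. Measured positions are block (466,-131.5) mm at 42°, pocket (602,169.5) with y axis at 88°, and trigger (451,259.6).

```bash
cat > go.py <<'E'
import sys,numpy as np
from scipy.spatial.transform import Rotation as Ro
from station import sensors
x,y,z,a=map(float,sys.argv[1:5]);s=sensors.observe()  # mm, deg (angle of tool y)
q=s["tcp_rot"];R=Ro.from_quat([*q[1:],q[0]]);t=np.radians(a)
Y=np.array([np.cos(t),np.sin(t),0]);Z=np.array([0,0,-1.]);D=np.stack([np.cross(Y,Z),Y,Z],1)
d=R.inv().apply(np.array([x,y,z])/1000-s["ee_pos"])/.5;r=(R.inv()*Ro.from_matrix(D)).as_rotvec()/.5
print("d",d.round(4),"a",r.round(3),"pos",(s["ee_pos"]*1000).round(1),"F",s["contact_force"].round(1),"w",round(s["gripper_width"]*1000,1),"t",s["time"])
E
python3 go.py 466 -131.5 150 41.8
```

```text
d [-0.9589 -0.9134  0.1623] a [-0.003  0.     0.851] pos [211.9 480.  230.6] F [-0.6 -0.4 -0.2] w 85.2 t 0.1
```

Request:
move_arm --series '[{"dx": -0.959, "dy": -0.913, "dz": 0.05, "az": 0.85, "gripper": 1}, {"dx": -0.959, "dy": -0.913, "dz": 0.05, "az": 0.85, "gripper": 1}, {"dx": -0.959, "dy": -0.913, "dz": 0.05, "az": 0.85, "gripper": 1}, {"dx": -0.959, "dy": -0.913, "dz": 0.05, "az": 0.85, "gripper": 1}, {"dx": -0.959, "dy": -0.913, "dz": 0.05, "az": 0.85, "gripper": 1}]'

```text
invalid input at $.series[0]: expected keys ax, ay, az, dx, dy, dz, gripper
```

```bash
python3 go.py 466 -131.5 150 41.8
```

```text
d [-0.9589 -0.9134  0.1623] a [-0.003  0.     0.851] pos [211.9 480.  230.6] F [-0.6 -0.4 -0.2] w 85.2 t 0.1
```

Request:
move_arm --series '[{"dx": -0.959, "dy": -0.913, "dz": 0.05, "ax": 0, "ay": 0, "az": 0.85, "gripper": 1}, {"dx": -0.959, "dy": -0.913, "dz": 0.05, "ax": 0, "ay": 0, "az": 0.85, "gripper": 1}, {"dx": -0.959, "dy": -0.913, "dz": 0.05, "ax": 0, "ay": 0, "az": 0.85, "gripper": 1}, {"dx": -0.959, "dy": -0.913, "dz": 0.05, "ax": 0, "ay": 0, "az": 0.85, "gripper": 1}, {"dx": -0.959, "dy": -0.913, "dz": 0.05, "ax": 0, "ay": 0, "az": 0.85, "gripper": 1}]'

```text
time: 0.52
ee_pos: [0.292, 0.2862, 0.2229]
tcp_rot: [-0.0, 0.409, 0.912, -0.0]
contact_force: [1.4, 0.2, 0.1]
gripper_width: 0.0855
grasp_force: 0.0
```

```bash
python3 go.py 466 -131.5 150 41.8
```

```text
d [-0.8553 -0.296   0.146 ] a [-0.001  0.    -0.003] pos [292.  286.2 222.9] F [1.4 0.2 0.1] w 85.5 t 0.5167
```

Request:
move_arm --series '[{"dx": -0.855, "dy": -0.296, "dz": 0.1, "ax": 0, "ay": 0, "az": 0, "gripper": 1}, {"dx": -0.855, "dy": -0.296, "dz": 0.1, "ax": 0, "ay": 0, "az": 0, "gripper": 1}, {"dx": -0.855, "dy": -0.296, "dz": 0.1, "ax": 0, "ay": 0, "az": 0, "gripper": 1}, {"dx": -0.855, "dy": -0.296, "dz": 0.1, "ax": 0, "ay": 0, "az": 0, "gripper": 1}, {"dx": -0.855, "dy": -0.296, "dz": 0.1, "ax": 0, "ay": 0, "az": 0, "gripper": 1}]'

```text
time: 0.93
ee_pos: [0.3721, 0.0951, 0.2002]
tcp_rot: [0.0, 0.408, 0.913, 0.0]
contact_force: [1.5, 0.3, -0.2]
gripper_width: 0.0852
grasp_force: 0.0
```

```bash
python3 go.py 466 -131.5 120 41.8
```

```text
d [-0.463  -0.1624  0.1604] a [0.001 0.    0.001] pos [372.1  95.1 200.2] F [ 1.5  0.3 -0.2] w 85.2 t 0.9333
```

Request:
move_arm --series '[{"dx": -0.463, "dy": -0.162, "dz": 0.16, "ax": 0, "ay": 0, "az": 0, "gripper": 1}, {"dx": -0.463, "dy": -0.162, "dz": 0.16, "ax": 0, "ay": 0, "az": 0, "gripper": 1}, {"dx": -0.463, "dy": -0.162, "dz": 0.16, "ax": 0, "ay": 0, "az": 0, "gripper": 1}, {"dx": -0.463, "dy": -0.162, "dz": 0.16, "ax": 0, "ay": 0, "az": 0, "gripper": 1}, {"dx": -0.463, "dy": -0.162, "dz": 0.16, "ax": 0, "ay": 0, "az": 0, "gripper": 1}]'

```text
time: 1.35
ee_pos: [0.448, -0.0879, 0.1351]
tcp_rot: [-0.0, 0.408, 0.913, 0.0]
contact_force: [0.9, 0.5, 0.2]
gripper_width: 0.0851
grasp_force: 0.0
```

Request:
move_arm --series '[{"dx": 0, "dy": 0, "dz": 0, "ax": 0, "ay": 0, "az": 0, "gripper": 1}, {"dx": 0, "dy": 0, "dz": 0, "ax": 0, "ay": 0, "az": 0, "gripper": 1}]'

```text
time: 1.52
ee_pos: [0.4473, -0.0872, 0.1343]
tcp_rot: [-0.002, 0.41, 0.912, -0.0]
contact_force: [-0.3, 0.5, 0.5]
gripper_width: 0.0855
grasp_force: 0.0
```

```bash
python3 go.py 466 -131.5 70 41.8
```

```text
d [-0.0915 -0.0307  0.1283] a [-0.004 -0.007 -0.006] pos [447.3 -87.2 134.3] F [-0.3  0.5  0.5] w 85.5 t 1.5167
```

Request:
move_arm --series '[{"dx": -0.0915, "dy": -0.031, "dz": 0.128, "ax": 0, "ay": 0, "az": 0, "gripper": 1}, {"dx": -0.0915, "dy": -0.031, "dz": 0.128, "ax": 0, "ay": 0, "az": 0, "gripper": 1}, {"dx": -0.0915, "dy": -0.031, "dz": 0.128, "ax": 0, "ay": 0, "az": 0, "gripper": 1}, {"dx": -0.0915, "dy": -0.031, "dz": 0.128, "ax": 0, "ay": 0, "az": 0, "gripper": 1}]'

```text
time: 1.85
ee_pos: [0.4659, -0.1293, 0.0706]
tcp_rot: [-0.002, 0.408, 0.913, 0.0]
contact_force: [-0.0, 0.2, 0.4]
gripper_width: 0.0855
grasp_force: 0.0
```

```bash
python3 go.py 466 -131.5 2.5 41.8
```

```text
d [-0.0039 -0.0026  0.1362] a [-0.003 -0.007  0.001] pos [ 465.9 -129.3   70.6] F [-0.   0.2  0.4] w 85.5 t 1.85
```

Request:
move_arm --series '[{"dx": -0.004, "dy": -0.002, "dz": 0.07, "ax": 0, "ay": 0, "az": 0, "gripper": 1}, {"dx": -0.004, "dy": -0.002, "dz": 0.1, "ax": 0, "ay": 0, "az": 0, "gripper": 1}, {"dx": -0.004, "dy": -0.002, "dz": 0.12, "ax": 0, "ay": 0, "az": 0, "gripper": 1}, {"dx": -0.004, "dy": -0.002, "dz": 0.136, "ax": 0, "ay": 0, "az": 0, "gripper": 1}, {"dx": -0.004, "dy": -0.002, "dz": 0.136, "ax": 0, "ay": 0, "az": 0, "gripper": 1}]'

```text
time: 2.27
ee_pos: [0.4676, -0.1316, 0.0042]
tcp_rot: [0.0, 0.408, 0.913, 0.0]
contact_force: [-0.3, 0.8, -0.2]
gripper_width: 0.0851
grasp_force: 0.0
```

```bash
python3 go.py 466 -131.5 2.5 41.8
```

```text
d [ 0.0023 -0.0022  0.0033] a [0.001 0.    0.003] pos [ 467.6 -131.6    4.2] F [-0.3  0.8 -0.2] w 85.1 t 2.2667
```

Request:
move_arm --series '[{"dx": 0.002, "dy": -0.002, "dz": 0.001, "ax": 0, "ay": 0, "az": 0, "gripper": 0.5}, {"dx": 0.002, "dy": -0.002, "dz": 0.001, "ax": 0, "ay": 0, "az": 0, "gripper": 0.5}, {"dx": 0.002, "dy": -0.002, "dz": 0.001, "ax": 0, "ay": 0, "az": 0, "gripper": 0.5}, {"dx": 0.002, "dy": -0.002, "dz": 0.001, "ax": 0, "ay": 0, "az": 0, "gripper": 0.5}, {"dx": 0.002, "dy": -0.002, "dz": 0.001, "ax": 0, "ay": 0, "az": 0, "gripper": 0.5}]'

```text
time: 2.68
ee_pos: [0.4672, -0.1327, 0.0054]
tcp_rot: [0.002, 0.408, 0.913, 0.0]
contact_force: [-1.5, 1.6, 7.0]
gripper_width: 0.0584
grasp_force: 65.3
```

Request:
move_arm --series '[{"dx": 0, "dy": 0, "dz": 0, "ax": 0, "ay": 0, "az": 0, "gripper": 0.3}, {"dx": 0, "dy": 0, "dz": 0, "ax": 0, "ay": 0, "az": 0, "gripper": 0.3}, {"dx": 0, "dy": 0, "dz": 0, "ax": 0, "ay": 0, "az": 0, "gripper": 0.3}, {"dx": 0, "dy": 0, "dz": 0, "ax": 0, "ay": 0, "az": 0, "gripper": 0.3}]'

```text
time: 3.02
ee_pos: [0.4672, -0.1327, 0.0054]
tcp_rot: [0.002, 0.408, 0.913, 0.0]
contact_force: [-2.0, 1.1, 7.6]
gripper_width: 0.0584
grasp_force: 65.3
```

```bash
python3 go.py 466 -131.5 130 41.8
```

```text
d [ 2.800e-03  1.000e-04 -2.493e-01] a [0.003 0.005 0.001] pos [ 467.2 -132.7    5.4] F [-2.   1.1  7.6] w 58.4 t 3.0167
```

Request:
move_arm --series '[{"dx": 0, "dy": 0, "dz": -0.03, "ax": 0, "ay": 0, "az": 0, "gripper": 0.3}, {"dx": 0, "dy": 0, "dz": -0.09, "ax": 0, "ay": 0, "az": 0, "gripper": 0.3}, {"dx": 0, "dy": 0, "dz": -0.16, "ax": 0, "ay": 0, "az": 0, "gripper": 0.3}, {"dx": 0, "dy": 0, "dz": -0.22, "ax": 0, "ay": 0, "az": 0, "gripper": 0.3}, {"dx": 0, "dy": 0, "dz": -0.25, "ax": 0, "ay": 0, "az": 0, "gripper": 0.3}]'

```text
time: 3.43
ee_pos: [0.4675, -0.1329, 0.1333]
tcp_rot: [0.003, 0.408, 0.913, 0.0]
contact_force: [0.2, 1.4, -1.3]
gripper_width: 0.0582
grasp_force: 65.2
```

```bash
python3 go.py 602 169.5 150 -1.9; python3 - <<'E'
from h import *
im=viewer.capture("scene");p=proj("scene",sensors.observe()["ee_pos"]);print(p)
x,y=p.astype(int);cv2.imwrite("pics/grip.png",cv2.resize(im[y-50:y+40,x-60:x+60],None,fx=6,fy=6,interpolation=3)[:,:,::-1])
E
```

```text
d [ 0.2712  0.6038 -0.033 ] a [0.01  0.008 1.526] pos [ 467.5 -132.9  133.3] F [ 0.2  1.4 -1.3] w 58.2 t 3.4333
[247.3388735  179.82735562]
```

View pics/grip.png

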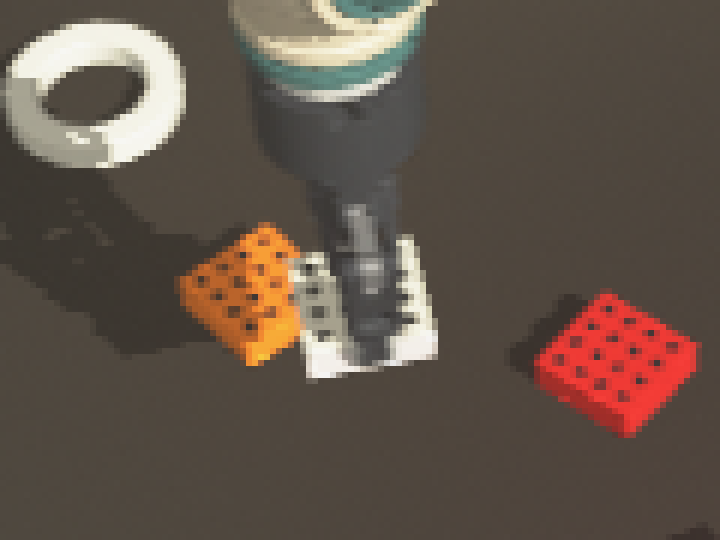

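Request:
move_arm --series '[{"dx": 0.27, "dy": 0.604, "dz": -0.05, "ax": 0, "ay": 0, "az": 0.8, "gripper": 0.3}, {"dx": 0.27, "dy": 0.604, "dz": -0.05, "ax": 0, "ay": 0, "az": 0.8, "gripper": 0.3}, {"dx": 0.27, "dy": 0.604, "dz": -0.05, "ax": 0, "ay": 0, "az": 0.8, "gripper": 0.3}, {"dx": 0.27, "dy": 0.604, "dz": -0.05, "ax": 0, "ay": 0, "az": 0.8, "gripper": 0.3}, {"dx": 0.27, "dy": 0.604, "dz": -0.05, "ax": 0, "ay": 0, "az": 0.8, "gripper": 0.3}]'

```text
time: 3.9
ee_pos: [0.5453, 0.0455, 0.1424]
tcp_rot: [-0.0, 0.583, 0.812, -0.0]
contact_force: [1.3, -0.8, -0.9]
gripper_width: 0.058
grasp_force: 65.2
```

```bash
python3 go.py 602 168 150 -1.9
```

```text
d [ 0.1958  0.1858 -0.0154] a [-0.002 -0.     0.717] pos [545.3  45.5 142.4] F [ 1.3 -0.8 -0.9] w 58.0 t 3.9
```

Request:
move_arm --series '[{"dx": 0.196, "dy": 0.186, "dz": -0.02, "ax": 0, "ay": 0, "az": 0.717, "gripper": 0.3}, {"dx": 0.196, "dy": 0.186, "dz": -0.02, "ax": 0, "ay": 0, "az": 0.717, "gripper": 0.3}, {"dx": 0.196, "dy": 0.186, "dz": -0.02, "ax": 0, "ay": 0, "az": 0.717, "gripper": 0.3}, {"dx": 0.196, "dy": 0.186, "dz": -0.02, "ax": 0, "ay": 0, "az": 0.717, "gripper": 0.3}, {"dx": 0.196, "dy": 0.186, "dz": -0.02, "ax": 0, "ay": 0, "az": 0.717, "gripper": 0.3}]'

```text
time: 4.32
ee_pos: [0.6016, 0.1702, 0.1517]
tcp_rot: [-0.001, 0.716, 0.698, -0.0]
contact_force: [-0.3, -0.7, -1.7]
gripper_width: 0.0581
grasp_force: 65.3
```

```bash
python3 go.py 602 168 85 -1.9
```

```text
d [-0.0045  0.0011  0.1333] a [-0.002 -0.001  0.017] pos [601.6 170.2 151.7] F [-0.3 -0.7 -1.7] w 58.1 t 4.3167
```

Request:
move_arm --series '[{"dx": -0.0045, "dy": 0.001, "dz": 0.07, "ax": 0, "ay": 0, "az": 0.017, "gripper": 0.3}, {"dx": -0.0045, "dy": 0.001, "dz": 0.13, "ax": 0, "ay": 0, "az": 0.017, "gripper": 0.3}, {"dx": -0.0045, "dy": 0.001, "dz": 0.13, "ax": 0, "ay": 0, "az": 0.017, "gripper": 0.3}, {"dx": -0.0045, "dy": 0.001, "dz": 0.13, "ax": 0, "ay": 0, "az": 0.017, "gripper": 0.3}]'

```text
time: 4.65
ee_pos: [0.6003, 0.1635, 0.0859]
tcp_rot: [-0.001, 0.72, 0.694, -0.002]
contact_force: [0.3, -0.8, -0.8]
gripper_width: 0.0584
grasp_force: 65.4
```

```bash
python3 go.py 602 168 60 -1.9; python3 - <<'E'
from h import *
o=[]
for n in("scene","top"):
    im=viewer.capture(n);x,y=proj(n,[.602,.169,.07]).astype(int)
    o.append(cv2.resize(im[y-45:y+45,x-33:x+33],None,fx=6,fy=6,interpolation=3))
cv2.imwrite("pics/hov.png",np.hstack(o)[:,:,::-1])
E
```

```text
d [0.0092 0.0033 0.0518] a [-0.01   0.003 -0.009] pos [600.3 163.5  85.9] F [ 0.3 -0.8 -0.8] w 58.4 t 4.65
```

View pics/hov.png

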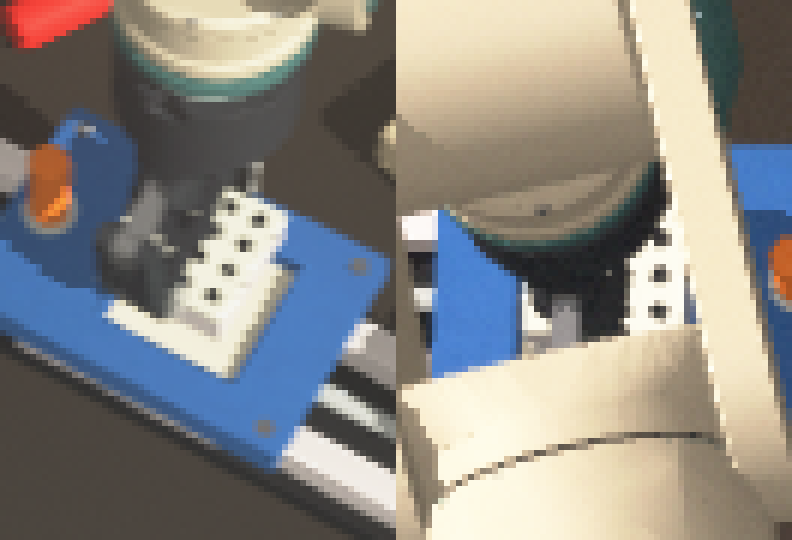

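The block hovers over the pocket, a few mm short in +y: in the scene view the pocket's +y rim is uncovered at about (290,280) in the crop. I'll correct and settle.

Request:
move_arm --series '[{"dx": 0.0092, "dy": 0.0033, "dz": 0.02, "ax": 0, "ay": 0, "az": 0, "gripper": 0.3}, {"dx": 0.0092, "dy": 0.0033, "dz": 0.02, "ax": 0, "ay": 0, "az": 0, "gripper": 0.3}, {"dx": 0.0092, "dy": 0.0033, "dz": 0.02, "ax": 0, "ay": 0, "az": 0, "gripper": 0.3}, {"dx": 0.0092, "dy": 0.0033, "dz": 0.02, "ax": 0, "ay": 0, "az": 0, "gripper": 0.3}]'

```text
time: 5.08
ee_pos: [0.6039, 0.1692, 0.0786]
tcp_rot: [0.0, 0.72, 0.694, 0.0]
contact_force: [-0.3, 1.0, -0.9]
gripper_width: 0.058
grasp_force: 65.4
```

```bash
python3 go.py 602 168 60 -1.9; python3 - <<'E'
from h import *
s=sensors.observe();p=s["ee_pos"];print(p)
# expected block top corners drawn on the scene view vs measured pocket outline
im=viewer.capture("scene").copy();n="scene";S=6
x,y=proj(n,[.602,.169,.07]).astype(int);x-=50;y-=45
c=cv2.resize(im[y:y+90,x:x+100],None,fx=S,fy=S,interpolation=3)
def quad(cx,cy,z,h,col):
    t=np.radians(-1.9);R=np.array([[np.cos(t),-np.sin(t)],[np.sin(t),np.cos(t)]])
    q=[(proj(n,[*(R@np.array(k)*h+[cx,cy]),z])-[x,y]+.5)*S for k in((1,1),(-1,1),(-1,-1),(1,-1))]
    cv2.polylines(c,[np.int32(q)],True,col,1)
quad(.602,.1695,.061,.034,(255,0,0));zb=p[2]-.0054
quad(p[0],p[1]+.0017,zb,.03,(0,255,0));quad(p[0],p[1]+.0017,zb+.02,.03,(0,255,0))
cv2.imwrite("pics/hov2.png",c[:,:,::-1])
E
```

```text
d [-0.0024 -0.0036  0.0372] a [ 0.001 -0.    -0.007] pos [603.9 169.2  78.6] F [-0.3  1.  -0.9] w 58.0 t 5.0833
[0.60385281 0.1691528  0.07857917]
```

View pics/hov2.png

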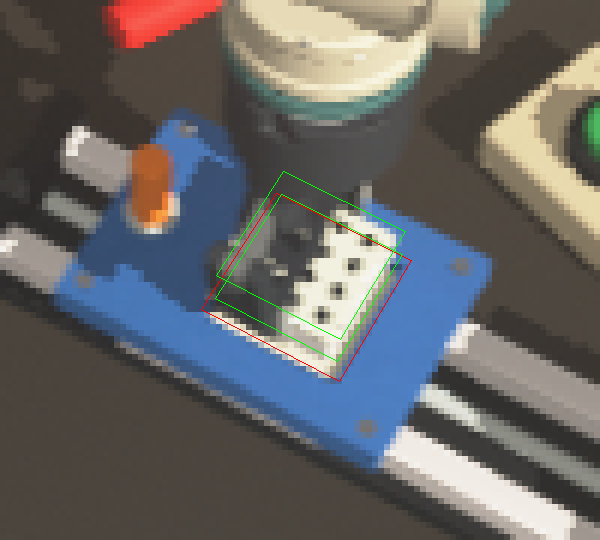

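The pocket outline (red) fits the image, and the block (green) sits inside it to within about 2 mm. I'll lower it gently.

Request:
move_arm --series '[{"dx": 0, "dy": -0.003, "dz": 0.01, "ax": 0, "ay": 0, "az": 0, "gripper": 0.3}, {"dx": 0, "dy": -0.003, "dz": 0.018, "ax": 0, "ay": 0, "az": 0, "gripper": 0.3}, {"dx": 0, "dy": -0.003, "dz": 0.026, "ax": 0, "ay": 0, "az": 0, "gripper": 0.3}, {"dx": 0, "dy": -0.003, "dz": 0.026, "ax": 0, "ay": 0, "az": 0, "gripper": 0.3}]'

```text
time: 5.47
ee_pos: [0.6015, 0.1689, 0.0636]
tcp_rot: [-0.001, 0.72, 0.694, -0.001]
contact_force: [-0.2, 0.2, -2.0]
gripper_width: 0.0585
grasp_force: 65.4
```

```bash
python3 go.py 602 168.7 59.5 -1.9
```

```text
d [-0.0003  0.0011  0.0081] a [-0.004  0.001 -0.008] pos [601.5 168.9  63.6] F [-0.2  0.2 -2. ] w 58.5 t 5.4667
```

Request:
move_arm --series '[{"dx": 0, "dy": 0, "dz": 0.003, "ax": 0, "ay": 0, "az": 0, "gripper": 0.3}, {"dx": 0, "dy": 0, "dz": 0.006, "ax": 0, "ay": 0, "az": 0, "gripper": 0.3}, {"dx": 0, "dy": 0, "dz": 0.009, "ax": 0, "ay": 0, "az": 0, "gripper": 0.3}, {"dx": 0, "dy": 0, "dz": 0.009, "ax": 0, "ay": 0, "az": 0, "gripper": 0.3}]'

```text
time: 5.8
ee_pos: [0.6021, 0.169, 0.0603]
tcp_rot: [-0.0, 0.72, 0.694, -0.0]
contact_force: [-1.0, 0.6, -1.8]
gripper_width: 0.0579
grasp_force: 65.4
```

Request:
move_arm --series '[{"dx": 0, "dy": 0, "dz": 0.002, "ax": 0, "ay": 0, "az": 0, "gripper": 0.3}, {"dx": 0, "dy": 0, "dz": 0.003, "ax": 0, "ay": 0, "az": 0, "gripper": 0.3}, {"dx": 0, "dy": 0, "dz": 0.003, "ax": 0, "ay": 0, "az": 0, "gripper": 0.3}]'

```text
time: 6.05
ee_pos: [0.6023, 0.1691, 0.0594]
tcp_rot: [0.0, 0.72, 0.694, 0.0]
contact_force: [-1.0, -0.0, 0.8]
gripper_width: 0.0585
grasp_force: 65.6
```

Request:
move_arm --series '[{"dx": 0, "dy": 0, "dz": 0.002, "ax": 0, "ay": 0, "az": 0, "gripper": 0.3}, {"dx": 0, "dy": 0, "dz": 0.002, "ax": 0, "ay": 0, "az": 0, "gripper": 0.3}]'

```text
time: 6.22
ee_pos: [0.6023, 0.1691, 0.0594]
tcp_rot: [0.0, 0.72, 0.694, 0.0]
contact_force: [-4.8, -1.1, 5.1]
gripper_width: 0.0584
grasp_force: 66.3
```

Contact came exactly at the expected height, so I'll release.

Request:
move_arm --series '[{"dx": 0, "dy": 0, "dz": 0, "ax": 0, "ay": 0, "az": 0, "gripper": 0.8}, {"dx": 0, "dy": 0, "dz": 0, "ax": 0, "ay": 0, "az": 0, "gripper": 0.9}, {"dx": 0, "dy": 0, "dz": 0, "ax": 0, "ay": 0, "az": 0, "gripper": 1}, {"dx": 0, "dy": 0, "dz": 0, "ax": 0, "ay": 0, "az": 0, "gripper": 1}]'

```text
time: 6.55
ee_pos: [0.6022, 0.1691, 0.058]
tcp_rot: [-0.0, 0.72, 0.694, 0.0]
contact_force: [-0.5, -0.2, 0.4]
gripper_width: 0.0854
grasp_force: 0.0
```

Request:
move_arm --series '[{"dx": 0, "dy": 0, "dz": -0.03, "ax": 0, "ay": 0, "az": 0, "gripper": 1}, {"dx": 0, "dy": 0, "dz": -0.1, "ax": 0, "ay": 0, "az": 0, "gripper": 1}, {"dx": 0, "dy": 0, "dz": -0.18, "ax": 0, "ay": 0, "az": 0, "gripper": 1}, {"dx": 0, "dy": 0, "dz": -0.18, "ax": 0, "ay": 0, "az": 0, "gripper": 1}]'

```text
time: 6.88
ee_pos: [0.6055, 0.1698, 0.1577]
tcp_rot: [0.004, 0.72, 0.694, 0.006]
contact_force: [1.0, 0.1, 2.5]
gripper_width: 0.0852
grasp_force: 0.0
```

```bash
python3 go.py 598 45 150 -1.9; python3 - <<'E'
from h import *
im=viewer.capture("scene")
cv2.imwrite("pics/rel.png",cv2.resize(im[220:340,240:400],None,fx=5,fy=5,interpolation=3)[:,:,::-1])
E
```

```text
d [-0.25   -0.006   0.0144] a [ 0.028 -0.007 -0.008] pos [605.5 169.8 157.7] F [1.  0.1 2.5] w 85.2 t 6.8833
```

View pics/rel.png

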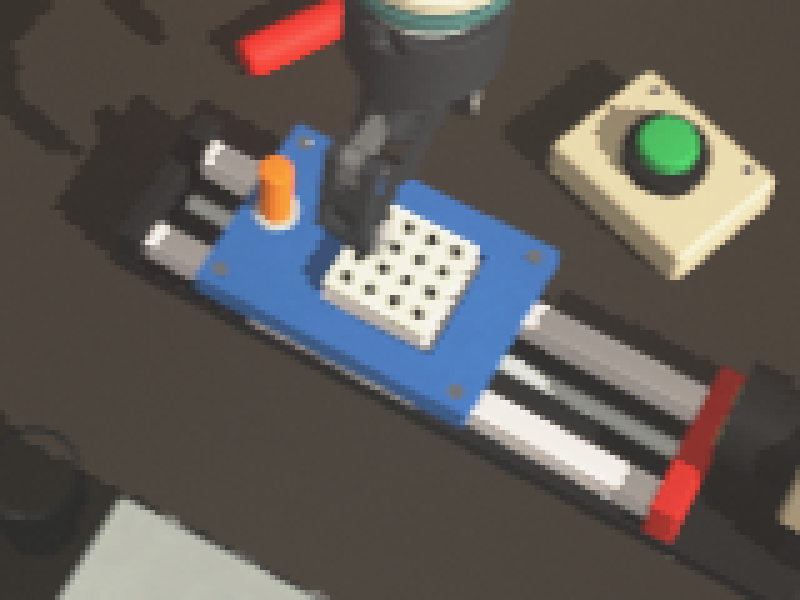

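Block seated flat in the pocket, proud equally all round (crop centre about (400,275)). Next: shut the gripper and go behind the handle.

Request:
move_arm --series '[{"dx": -0.25, "dy": -0.006, "dz": 0, "ax": 0, "ay": 0, "az": 0, "gripper": 0}, {"dx": -0.25, "dy": -0.006, "dz": 0, "ax": 0, "ay": 0, "az": 0, "gripper": 0}, {"dx": -0.25, "dy": -0.006, "dz": 0, "ax": 0, "ay": 0, "az": 0, "gripper": 0}, {"dx": -0.25, "dy": -0.006, "dz": 0, "ax": 0, "ay": 0, "az": 0, "gripper": 0}, {"dx": -0.25, "dy": -0.006, "dz": 0, "ax": 0, "ay": 0, "az": 0, "gripper": 0}]'

```text
time: 7.35
ee_pos: [0.5942, 0.0421, 0.1472]
tcp_rot: [-0.0, 0.721, 0.693, -0.0]
contact_force: [-0.1, 0.9, -0.1]
gripper_width: 0.0256
grasp_force: 0.0
```

```bash
python3 go.py 598 48 82 -1.9
```

```text
d [0.012  0.0072 0.1305] a [-0.002 -0.    -0.015] pos [594.2  42.1 147.2] F [-0.1  0.9 -0.1] w 25.6 t 7.35
```

Request:
move_arm --series '[{"dx": 0.012, "dy": 0.008, "dz": 0.05, "ax": 0, "ay": 0, "az": 0, "gripper": 0}, {"dx": 0.012, "dy": 0.008, "dz": 0.11, "ax": 0, "ay": 0, "az": 0, "gripper": 0}, {"dx": 0.012, "dy": 0.008, "dz": 0.13, "ax": 0, "ay": 0, "az": 0, "gripper": 0}, {"dx": 0.012, "dy": 0.008, "dz": 0.13, "ax": 0, "ay": 0, "az": 0, "gripper": 0}, {"dx": 0.012, "dy": 0.008, "dz": 0.13, "ax": 0, "ay": 0, "az": 0, "gripper": 0}]'

```text
time: 7.77
ee_pos: [0.5986, 0.0508, 0.083]
tcp_rot: [-0.0, 0.72, 0.694, -0.0]
contact_force: [0.6, 0.1, 0.7]
gripper_width: 0.0001
grasp_force: 0.0
```

```bash
python3 go.py 602 168 82 -1.9; python3 - <<'E'
from h import *
# gap plate front -> red stop, from first top image
im=cv2.imread("pics/top0.png")[:,:,::-1]
for r in(156,168,182): print(r,[tuple(map(int,im[r,c])) for c in range(144,200,2)])
E
```

```text
d [ 0.2345 -0.0017  0.0021] a [-0.002 -0.    -0.006] pos [598.6  50.8  83. ] F [0.6 0.1 0.7] w 0.1 t 7.7667
156 [(65, 64, 63), (108, 68, 66), (254, 81, 74), (254, 77, 70), (254, 76, 70), (146, 62, 59), (223, 209, 200), (223, 210, 201), (224, 211, 203), (234, 222, 216), (255, 255, 255), (255, 255, 255), (255, 255, 255), (255, 255, 255), (255, 255, 255), (255, 255, 255), (255, 255, 255), (255, 255, 255), (255, 255, 255), (255, 255, 255), (255, 255, 254), (255, 255, 255), (255, 255, 254), (255, 255, 254), (255, 255, 254), (255, 254, 254), (93, 162, 240), (94, 162, 240)]
168 [(45, 46, 48), (116, 43, 44), (188, 48, 44), (189, 50, 46), (185, 50, 48), (135, 46, 42), (121, 98, 94), (101, 97, 95), (94, 92, 91), (88, 85, 84), (78, 74, 74), (80, 78, 76), (79, 75, 75), (78, 74, 73), (78, 74, 73), (96, 95, 91), (90, 86, 85), (95, 92, 90), (96, 90, 91), (93, 89, 87), (93, 90, 89), (91, 87, 86), (94, 91, 87), (94, 93, 90), (94, 92, 88), (93, 128, 177), (95, 158, 239), (95, 163, 241)]
182 [(46, 44, 46), (186, 48, 46), (185, 51, 48), (184, 50, 45), (145, 42, 38), (224, 212, 205), (223, 208, 204), (224, 210, 205), (223, 209, 202), (224, 211, 204), (222, 209, 203), (224, 211, 205), (224, 212, 204), (223, 210, 205), (223, 209, 203), (222, 208, 202), (221, 207, 199), (222, 209, 201), (223, 207, 201), (223, 209, 202), (223, 209, 202), (221, 208, 202), (223, 208, 203), (223, 209, 202), (224, 209, 203), (91, 156, 237), (95, 160, 238), (92, 157, 237)]
```

Request:
move_arm --series '[{"dx": 0.04, "dy": 0, "dz": 0, "ax": 0, "ay": 0, "az": 0, "gripper": 0}, {"dx": 0.06, "dy": 0, "dz": 0, "ax": 0, "ay": 0, "az": 0, "gripper": 0}, {"dx": 0.08, "dy": 0, "dz": 0, "ax": 0, "ay": 0, "az": 0, "gripper": 0}, {"dx": 0.1, "dy": 0, "dz": 0, "ax": 0, "ay": 0, "az": 0, "gripper": 0}, {"dx": 0.12, "dy": 0, "dz": 0, "ax": 0, "ay": 0, "az": 0, "gripper": 0}]'

```text
time: 8.18
ee_pos: [0.6016, 0.1108, 0.0844]
tcp_rot: [0.001, 0.72, 0.694, 0.001]
contact_force: [0.6, -4.5, 2.1]
gripper_width: -0.0002
grasp_force: 1.4
```

```bash
python3 go.py 602 168 82 -1.9
```

```text
d [ 0.1144 -0.0035  0.0048] a [ 0.004 -0.    -0.008] pos [601.6 110.8  84.4] F [ 0.6 -4.5  2.1] w -0.2 t 8.1833
```

Pushing at −4.5 N, as expected for the carriage. I'll continue.

Request:
move_arm --series '[{"dx": 0.02, "dy": -0.001, "dz": 0.002, "ax": 0, "ay": 0, "az": 0, "gripper": 0}, {"dx": 0.04, "dy": -0.001, "dz": 0.002, "ax": 0, "ay": 0, "az": 0, "gripper": 0}, {"dx": 0.055, "dy": -0.001, "dz": 0.002, "ax": 0, "ay": 0, "az": 0, "gripper": 0}, {"dx": 0.065, "dy": -0.001, "dz": 0.002, "ax": 0, "ay": 0, "az": 0, "gripper": 0}, {"dx": 0.075, "dy": -0.001, "dz": 0.002, "ax": 0, "ay": 0, "az": 0, "gripper": 0}]'

```text
time: 8.6
ee_pos: [0.6017, 0.1481, 0.0819]
tcp_rot: [-0.0, 0.72, 0.694, -0.0]
contact_force: [-0.1, -2.9, 1.5]
gripper_width: 0.0001
grasp_force: 1.2
```

Request:
move_arm --series '[{"dx": 0.005, "dy": 0, "dz": 0, "ax": 0, "ay": 0, "az": 0, "gripper": 0}, {"dx": 0.01, "dy": 0, "dz": 0, "ax": 0, "ay": 0, "az": 0, "gripper": 0}]'

```text
time: 8.77
ee_pos: [0.6018, 0.1527, 0.0818]
tcp_rot: [-0.0, 0.72, 0.694, -0.0]
contact_force: [-1.3, -2.9, 1.1]
gripper_width: 0.0002
grasp_force: 1.1
```

Request:
move_arm --series '[{"dx": 0.004, "dy": 0, "dz": 0, "ax": 0, "ay": 0, "az": 0, "gripper": 0}, {"dx": 0.008, "dy": 0, "dz": 0, "ax": 0, "ay": 0, "az": 0, "gripper": 0}, {"dx": 0.012, "dy": 0, "dz": 0, "ax": 0, "ay": 0, "az": 0, "gripper": 0}]'

```text
time: 9.02
ee_pos: [0.6021, 0.1585, 0.0818]
tcp_rot: [-0.0, 0.72, 0.694, -0.0]
contact_force: [-1.9, -2.0, 0.8]
gripper_width: -0.0002
grasp_force: 1.1
```

Request:
move_arm --series '[{"dx": 0.004, "dy": 0, "dz": 0, "ax": 0, "ay": 0, "az": 0, "gripper": 0}, {"dx": 0.008, "dy": 0, "dz": 0, "ax": 0, "ay": 0, "az": 0, "gripper": 0}]'

```text
time: 9.18
ee_pos: [0.6023, 0.1626, 0.0819]
tcp_rot: [-0.0, 0.72, 0.694, -0.0]
contact_force: [-2.6, -1.1, -0.1]
gripper_width: 0.0001
grasp_force: 1.1
```

Request:
move_arm --series '[{"dx": 0.004, "dy": 0, "dz": 0, "ax": 0, "ay": 0, "az": 0, "gripper": 0}, {"dx": 0.008, "dy": 0, "dz": 0, "ax": 0, "ay": 0, "az": 0, "gripper": 0}]'

```text
time: 9.35
ee_pos: [0.6024, 0.1656, 0.0819]
tcp_rot: [0.001, 0.72, 0.694, -0.001]
contact_force: [-4.4, -13.4, 1.9]
gripper_width: 0.0002
grasp_force: 6.5
```

```bash
python3 go.py 602 168 82 -1.9; python3 - <<'E'
from h import *
im=viewer.capture("scene")
cv2.imwrite("pics/push.png",cv2.resize(im[230:350,280:440],None,fx=5,fy=5,interpolation=3)[:,:,::-1])
E
```

```text
d [ 0.0048 -0.001  -0.0003] a [-0.002  0.005 -0.008] pos [602.4 165.6  81.9] F [ -4.4 -13.4   1.9] w 0.2 t 9.35
```

View pics/push.png

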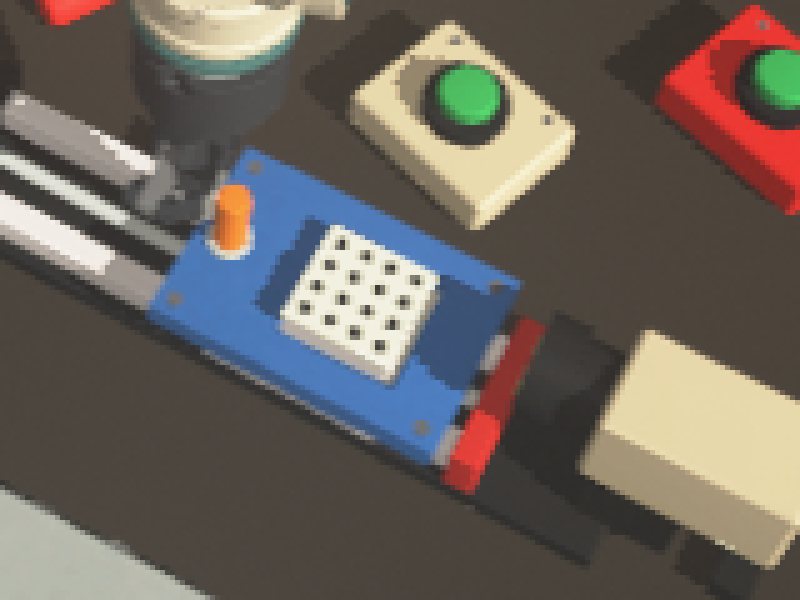

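Force rose to 13 N at the expected position. There's still an apparent small gap at crop (480,370), so I'll push a bit more to confirm it's the hard stop.

Request:
move_arm --series '[{"dx": 0.003, "dy": 0, "dz": 0, "ax": 0, "ay": 0, "az": 0, "gripper": 0}, {"dx": 0.003, "dy": 0, "dz": 0, "ax": 0, "ay": 0, "az": 0, "gripper": 0}]'

```text
time: 9.57
ee_pos: [0.6024, 0.1655, 0.0819]
tcp_rot: [0.001, 0.721, 0.693, -0.002]
contact_force: [-4.2, -12.2, 2.9]
gripper_width: 0.0004
grasp_force: 6.4
```

Request:
move_arm --series '[{"dx": 0.006, "dy": 0, "dz": 0, "ax": 0, "ay": 0, "az": 0, "gripper": 0}, {"dx": 0.009, "dy": 0, "dz": 0, "ax": 0, "ay": 0, "az": 0, "gripper": 0}, {"dx": 0.009, "dy": 0, "dz": 0, "ax": 0, "ay": 0, "az": 0, "gripper": 0}]'

```text
time: 9.82
ee_pos: [0.6024, 0.1656, 0.0819]
tcp_rot: [0.003, 0.722, 0.692, -0.006]
contact_force: [-8.4, -30.0, 6.2]
gripper_width: 0.0
grasp_force: 14.8
```

Position unchanged at 30 N, so that is the hard stop. I'll back off, lift, and go to the trigger.

Request:
move_arm --series '[{"dx": -0.03, "dy": 0, "dz": 0, "ax": 0, "ay": 0, "az": 0, "gripper": 0}, {"dx": -0.06, "dy": 0, "dz": 0, "ax": 0, "ay": 0, "az": 0, "gripper": 0}, {"dx": -0.07, "dy": 0, "dz": -0.06, "ax": 0, "ay": 0, "az": 0, "gripper": 0}, {"dx": -0.07, "dy": 0, "dz": -0.13, "ax": 0, "ay": 0, "az": 0, "gripper": 0}, {"dx": -0.07, "dy": 0, "dz": -0.13, "ax": 0, "ay": 0, "az": 0, "gripper": 0}]'

```text
time: 10.23
ee_pos: [0.6047, 0.1377, 0.1555]
tcp_rot: [0.003, 0.72, 0.694, 0.006]
contact_force: [1.6, -0.3, 1.7]
gripper_width: 0.0002
grasp_force: 0.0
```

```bash
python3 go.py 451.5 259.6 110 -1.9
```

```text
d [ 0.2318 -0.3164  0.0877] a [ 0.025 -0.007 -0.008] pos [604.7 137.7 155.5] F [ 1.6 -0.3  1.7] w 0.2 t 10.2333
```

Request:
move_arm --series '[{"dx": 0.232, "dy": -0.316, "dz": 0.04, "ax": 0, "ay": 0, "az": 0, "gripper": 0}, {"dx": 0.232, "dy": -0.316, "dz": 0.04, "ax": 0, "ay": 0, "az": 0, "gripper": 0}, {"dx": 0.232, "dy": -0.316, "dz": 0.04, "ax": 0, "ay": 0, "az": 0, "gripper": 0}, {"dx": 0.232, "dy": -0.316, "dz": 0.04, "ax": 0, "ay": 0, "az": 0, "gripper": 0}, {"dx": 0.232, "dy": -0.316, "dz": 0.04, "ax": 0, "ay": 0, "az": 0, "gripper": 0}]'

```text
time: 10.65
ee_pos: [0.4456, 0.2611, 0.1269]
tcp_rot: [-0.001, 0.72, 0.694, 0.001]
contact_force: [0.9, 0.2, -0.5]
gripper_width: -0.0001
grasp_force: 0.0
```

```bash
python3 go.py 451.5 259.6 75 -1.9; python3 - <<'E'
from h import *
im=viewer.capture("scene")
for h,z in(("button rim check",.052),): print(blob("scene",im,(373,249),green,z,30,5))
E
```

```text
d [-0.0028  0.0119  0.1038] a [ 0.001 -0.004 -0.005] pos [445.6 261.1 126.9] F [ 0.9  0.2 -0.5] w -0.1 t 10.65
(array([457.2, 260.4,  36.7,  34.6,  50.3]), array([373.4, 248.5]))
```

Request:
move_arm --series '[{"dx": -0.002, "dy": 0.013, "dz": 0.06, "ax": 0, "ay": 0, "az": 0, "gripper": 0}, {"dx": -0.002, "dy": 0.013, "dz": 0.11, "ax": 0, "ay": 0, "az": 0, "gripper": 0}, {"dx": -0.002, "dy": 0.013, "dz": 0.13, "ax": 0, "ay": 0, "az": 0, "gripper": 0}, {"dx": -0.002, "dy": 0.013, "dz": 0.135, "ax": 0, "ay": 0, "az": 0, "gripper": 0}]'

```text
time: 11.03
ee_pos: [0.4532, 0.2576, 0.0574]
tcp_rot: [-0.001, 0.72, 0.694, -0.002]
contact_force: [-0.7, 0.3, 0.9]
gripper_width: 0.0001
grasp_force: 0.0
```

```bash
python3 go.py 452.5 260 46 -1.9
```

```text
d [ 0.0047 -0.0016  0.0228] a [-0.007  0.002 -0.008] pos [453.2 257.6  57.4] F [-0.7  0.3  0.9] w 0.1 t 11.0333
```

Request:
move_arm --series '[{"dx": 0.003, "dy": -0.001, "dz": 0.008, "ax": 0, "ay": 0, "az": 0, "gripper": 0}, {"dx": 0.003, "dy": -0.001, "dz": 0.015, "ax": 0, "ay": 0, "az": 0, "gripper": 0}, {"dx": 0.003, "dy": -0.001, "dz": 0.02, "ax": 0, "ay": 0, "az": 0, "gripper": 0}, {"dx": 0.003, "dy": -0.001, "dz": 0.023, "ax": 0, "ay": 0, "az": 0, "gripper": 0}, {"dx": 0.003, "dy": -0.001, "dz": 0.023, "ax": 0, "ay": 0, "az": 0, "gripper": 0}]'

```text
time: 11.45
ee_pos: [0.4548, 0.26, 0.0491]
tcp_rot: [0.0, 0.72, 0.694, 0.001]
contact_force: [0.4, 1.3, 3.4]
gripper_width: 0.0001
grasp_force: 1.5
```

Spring contact felt. Pressing on to the bottom.

Request:
move_arm --series '[{"dx": 0, "dy": 0, "dz": 0.004, "ax": 0, "ay": 0, "az": 0, "gripper": 0}, {"dx": 0, "dy": 0, "dz": 0.008, "ax": 0, "ay": 0, "az": 0, "gripper": 0}, {"dx": 0, "dy": 0, "dz": 0.008, "ax": 0, "ay": 0, "az": 0, "gripper": 0}]'

```text
time: 11.7
ee_pos: [0.4548, 0.2601, 0.0459]
tcp_rot: [0.0, 0.72, 0.694, 0.001]
contact_force: [-1.0, 0.8, 10.7]
gripper_width: -0.0001
grasp_force: 5.3
```

Request:
move_arm --series '[{"dx": 0, "dy": 0, "dz": 0.003, "ax": 0, "ay": 0, "az": 0, "gripper": 0}, {"dx": 0, "dy": 0, "dz": 0.003, "ax": 0, "ay": 0, "az": 0, "gripper": 0}]'

```text
time: 11.87
ee_pos: [0.455, 0.2601, 0.0458]
tcp_rot: [0.0, 0.72, 0.694, 0.001]
contact_force: [-6.1, -1.8, 20.7]
gripper_width: 0.0003
grasp_force: 10.1
```

Bottomed out: z is fixed at 45.8 mm and the force is 20 N. I'll lift away and take a last look.

Request:
move_arm --series '[{"dx": 0, "dy": 0, "dz": -0.02, "ax": 0, "ay": 0, "az": 0, "gripper": 0}, {"dx": -0.05, "dy": 0, "dz": -0.09, "ax": 0, "ay": 0, "az": 0, "gripper": 0}, {"dx": -0.1, "dy": -0.06, "dz": -0.16, "ax": 0, "ay": 0, "az": 0, "gripper": 0}, {"dx": -0.15, "dy": -0.1, "dz": -0.22, "ax": 0, "ay": 0, "az": 0, "gripper": 0}, {"dx": -0.15, "dy": -0.1, "dz": -0.22, "ax": 0, "ay": 0, "az": 0, "gripper": 0}]'

```text
time: 12.28
ee_pos: [0.4005, 0.1851, 0.1562]
tcp_rot: [0.001, 0.72, 0.694, 0.002]
contact_force: [-0.7, 0.2, 0.6]
gripper_width: 0.0003
grasp_force: 0.0
```

```bash
python3 - <<'E'
from h import *
im=viewer.capture("scene");cv2.imwrite("pics/fin.png",im[:,:,::-1])
E
```

```text
(no output)
```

View pics/fin.png

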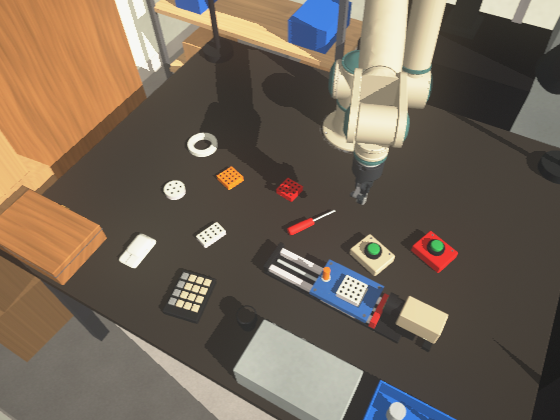

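The block is seated in the carriage at (351,290), the carriage is at the red stop at (378,310), the other objects haven't moved, and the arm is clear. Handing in.

```bash
python3 -c "
from station import ticket
print(ticket.sign_off())"
```

```text
the job is handed in; nothing more can be done
None
```

The job is handed in at about 12 s on the robot's clock: the square target is seated dots up in the pocket, the carriage is against its end stop, and the green trigger was pressed fully down and released, with the other targets and the screwdriver left in place.

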